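# Feed a soap bar into the stamping press and hold the stamp down

### The arm

A 6-joint arm with a two-finger parallel gripper is mounted at the origin on the work surface. World frame = base frame: x ahead of the robot, y to its left, z up, the work surface at z = 0. Lengths are in m, angles in rad, forces in N, time in s.
With the tool pointing down it reaches from about 0.375 to 0.975 m from the base axis. Payload 3.8 kg.
Tool frame: the origin (TCP) lies on the centre line of the jaws, within the pads' length; the fingertips stand 8 mm ahead of it and the grasp point (between the pads) lies 11 mm behind it; z points along the fingers, y is the line along which they close (so a half turn about z gives the same grasp; the last joint's range is limited). The gripper opens to 85 mm and grips with 20 to 120 N. Pads are 22 mm wide; open, the fingers measure 114 mm over their backs; the gripper's body (76 mm by 85 mm) begins 54 mm behind the grasp point. The pads swing forward as they close: fully open they stand 13 mm farther back than shut.
Start: joints at [1.296, 0.264, 1.604, -0, 1.274, -0.037], TCP at [0.159, 0.656, 0.239] pointing down, gripper open.
Joint ranges: [-2.63, 2.63], [-0.94, 2.18], [0.31, 2.57], [-1.31, 4.45], [0, 2.66], [-2.55, 2.55]. Speed limits (rad/s): [2.57, 2.57, 3.14, 3.14, 3.14, 3.14].

### API

Orientations are given as a 3x3 rotation matrix whose columns are the frame's x, y, z axes.
In Python, from workcell import manip, cams gives the robot as it stands. Calls block until the motion is done:
- manip.goto(position, orientation): joint-space move of the TCP to a pose.
- manip.line_to(position, frame=None, v=0.15, until_force=None): straight line of the TCP; frame=None keeps the orientation; v is the mean speed in m/s. With until_force (N) it stops when the force on the tool has changed by that much, and returns True; else False.
- manip.move_j(angles): joint-space move.
- manip.command_gripper(opening, grasp_force=None): finger opening in m; grasp_force is the grip in N (None keeps the last); returns when the fingers have stopped.
- manip.wait(seconds).
- manip.inverse_kinematics(position, orientation): joint angles nearest the present ones, or None.
- cams.grab_frame(name): name is "side" or "top"; returns (picture, depth): 400x640x3 uint8, red, green, blue; 400x640 float32, m along the optical axis (not along the pixel's ray), 0 where there is no reading.
- cams.camera_params(name): a dict with "camera_matrix" (3x3 intrinsics, pixels), "R" (3x3) and "t" (3): a world point X has camera coordinates R X + t. Camera axes: x right, y down, z forward; pixel columns grow to the right and rows downward; lengths in m; the calibration is good to about 2 mm. A picture is of the moment at which its call begins. camera_params takes no time and is no camera call.
A pose or a line that the arm cannot do raises manip.PlanningError and nothing moves.
- manip.hand_in(): hands the job in; it is judged then, once.
Readings, each from a call of its own:
- manip.get_clock(): time.
- manip.get_qpos(): joint angles.
- manip.get_dq(): joint speeds.
- manip.get_joint_torque(): joint torques, N m.
- manip.get_ee_pos(): TCP position.
- manip.get_tool_rot(): TCP orientation.
- manip.get_force(): force on the tool from outside, world axes, zero at the start.
- manip.get_moment(): the same for the moment, N m.
- manip.get_width(): finger opening in m.
- manip.get_grasp_force(): force on a finger pad.
Only numpy, scipy, OpenCV 4.12 (cv2) and the standard library are available. Lean on these libraries where they do the work, as an engineer would, in place of code of your own. Each camera call takes 0.05 s, during which the arm holds its last target. There are 200 camera calls.

### The job

On the soap stamping press, swing the feed lever all the way to its stop so that it pushes the waiting bar under the stamp, then let the lever spring back. Then press the palm knob straight down until the stamp bears on the bar with about 12 newtons (the black line on the knob's stem just reaches the rim of the sleeve), never more than 20. Finish while still holding the knob down like that, and leave the jug and the moulds where they stand.

Things in the scene. Friction and masses are not known exactly. Their poses are not given: they have to be found in the camera images.
- press: White stamping press fixed to the worktop, base plate 250 x 250 x 30 mm (x -120 to 130, y -85 to 165). Origin on the worktop straight below the stamp, z up. Column at +x; its 34 mm wide head (top at z 155) reaches over the origin. On the plate a channel 74 mm wide between 14 mm high rails runs along y; bars slide in it towards -y, to an end stop with its face at y = -27 mm.
- bar: Loose beige bar of soap, 70 mm (x) x 50 mm (y) x 30 mm high, about 0.11 kg, origin at the centre of its underside. It waits flat in the channel, 58 to 78 mm to +y of the stamp axis; fully fed it is centred under the stamp within a few mm (press y = 0) and its top is 60 mm above the worktop.
- feed_lever (a joint): Feed lever angle, rad: 0 at rest, 1.08 at its stop; grows as the lever turns clockwise seen from above: the handle moves towards the press's +y (93 mm in all) while the lever's other end pushes the bar towards -y. A spring always drives it back to 0: about 2 N at the handle at rest, 6 N at the stop.
- lever_handle (a point): Centre of the top of the lever's handle, an upright black post 20 mm across at the robot-side end of the lever; its top is 132 mm above the worktop, and 56 mm of it (z 76 to 132) stand free above the flat steel arm. It runs on a circle of 90 mm radius about the pivot, from press (-152, 28) to (-152, 120) mm.
- lever_pivot (a point): Point on the lever's vertical pivot axis at the height of the handle's top; at press (-75, 74) mm.
- stamp: Sprung stamp: brass plate 52 x 40 x 12 mm on a vertical rod with a steel sleeve (34 mm across, 26 mm high) above the head; the palm knob stands in the sleeve. Origin: centre of the plate's underside, 82 mm above the worktop at rest, 22 mm above a fed bar. Its return spring pushes up with 2 N at rest, 3.3 N at the bar; without a bar it stops after 26 mm.
- palm_knob (a joint): How far the palm knob has sunk into the sleeve, m: 0 at rest, 0.024 fully in. Its spring gives 1 N per mm: the push on the knob in newtons equals this in mm, and the force on the bar is that push less 3.3 N. A black line round the stem reaches the sleeve's rim at 0.015 (push 15 N, 12 N on the bar).
- knob_top (a point): Centre of the flat top of the black palm knob, 48 mm across and 18 mm thick, 253 mm above the worktop at rest. It moves straight down: 22 mm for the plate to meet the bar plus what the knob sinks into the sleeve (15 mm wanted).
- jug: Purple plastic jug standing on the worktop, 100 mm across, 120 mm high, with a side handle; origin at the centre of its underside. Bystander.
- ring_mould: Turquoise round ring mould with set dark red soap in it, 190 mm across, 65 mm high; origin at the centre of its underside. Bystander.
- cup_tray: Flat turquoise mould tray with eight round cups, 120 x 230 x 22 mm; origin at the centre of its underside. Bystander.
There are look-alikes about, which are no part of the job. Of the things that look like the bar, the middle-sized one is meant.

How it is judged:
On the way, in this order (a step that is already met when the one before it is completed fails the run):
1. the feed lever is at its stop and has pushed the bar under the stamp (value of joint feed_lever above 1.02 rad and y of bar in the frame of press below 0.007 m and z of bar in the frame of press below 0.034 m), for 0.1 s.
2. the feed lever is let go and has sprung back (value of joint feed_lever below 0.06 rad and contact force between the fingers and press below 0.5 N), for 0.2 s.
At the end, for the whole second after the job is handed in: Robot holds the palm knob (over 8 N) so that the stamp bears on the bar with 8 to 16 N, knob 11 to 19.5 mm into its sleeve; bar flat in the channel, centred under the stamp within -6 to +9 mm along y; feed lever back at rest (under 0.06 rad) (contact force between stamp and bar between 8 and 16 N and contact force between any of the fingers, the arm and stamp above 8 N and value of joint palm_knob between 0.011 and 0.0195 m and y of bar in the frame of press between -0.006 and 0.009 m and z of bar in the frame of press below 0.034 m and angle between bar's own z axis and vertical below 0.06 rad and value of joint feed_lever below 0.06 rad); the arm keeps its last pose, push and grip.
It fails at once if the stamp bears on the bar with more than 20 N (contact force between stamp and bar above 20 N).
It fails at once if the jug or a mould is moved more than 30 mm (distance of any of jug, ring_mould, cup_tray from where it was at the start of the episode above 0.03 m).
It also fails if it takes over 42 s, if anything falls off the work surface, if the arm or the gripper's body presses on something with over 40 N, if the wrist force passes 120 N, or if a joint passes its speed limit or range.

## Working session

There is one attempt and no reset: what is moved stays moved. The work goes in short steps, each a Python script; the robot and the scene stay as the last script left them, time stands still between calls to the robot, and variables do not carry over. Pictures are saved under pics/ and viewed, at most 10 in all, crops included, and the job is handed in when it is done.

```bash
mkdir -p pics; python3 - <<'E'
from workcell import manip, cams
import cv2, numpy as np
for n in ("top","side"):
    im,d=cams.grab_frame(n); cv2.imwrite(f"pics/{n}0.png",im[:,:,::-1]); np.save(f"{n}0.npy",d)
    p=cams.camera_params(n); print(n,p["camera_matrix"].round(1).tolist(),(-p["R"].T@p["t"]).round(3),p["R"].round(2).tolist(), (d>0).mean())
print(manip.get_clock(),manip.get_tool_rot().round(2).tolist())
E
```

```text
top [[421.0, 0.0, 320.9], [0.0, 421.0, 209.2], [0.0, 0.0, 1.0]] [0.361 0.017 1.283] [[-0.0, -1.0, -0.0], [-0.99, 0.0, -0.1], [0.1, 0.0, -0.99]] 0.9960703125
side [[377.7, 0.0, 327.7], [0.0, 377.7, 204.6], [0.0, 0.0, 1.0]] [0.463 0.808 0.83 ] [[-1.0, -0.04, 0.02], [-0.04, 0.65, -0.76], [0.02, -0.76, -0.65]] 0.99590234375
0.1 [[-0.97, 0.24, -0.0], [0.24, 0.97, -0.0], [0.0, -0.0, -1.0]]
```

View pics/top0.png

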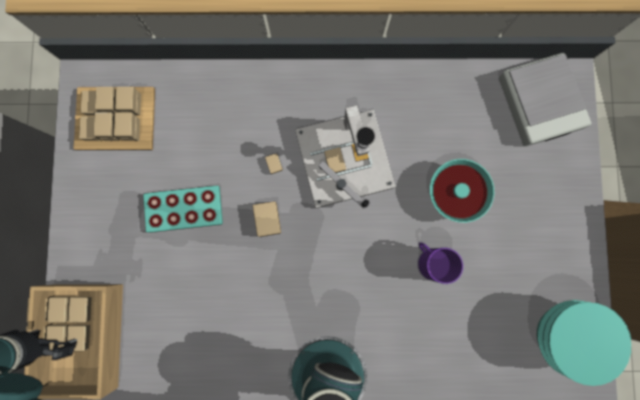

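View pics/side0.png

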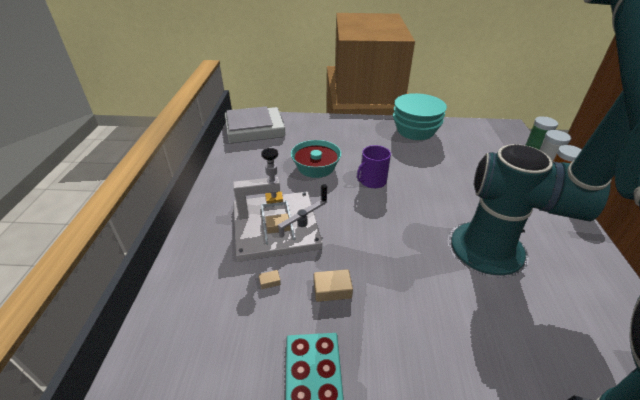

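The top view shows the press at about (345,158): knob (366,136), lever handle (365,203), pivot (341,184) and waiting bar (333,158). The side view has the knob at (270,155) and the handle at (324,192). Next I'll measure the plate outline and the dark posts.

```bash
cat > h.py <<'E'
import numpy as np, cv2
from workcell import manip, cams
def ray(n,uv,z):
    p=cams.camera_params(n); c=-p["R"].T@p["t"]
    d=p["R"].T@np.linalg.inv(p["camera_matrix"])@np.array([uv[0],uv[1],1.])
    return c+d*(z-c[2])/d[2]
def proj(n,X):
    p=cams.camera_params(n); q=p["camera_matrix"]@(p["R"]@np.asarray(X)+p["t"]); return q[:2]/q[2]
def cloud(n,d):
    p=cams.camera_params(n); K=p["camera_matrix"]; v,u=np.mgrid[:400,:640]
    P=np.stack([(u-K[0,2])*d/K[0,0],(v-K[1,2])*d/K[1,1],d],-1)
    return (P-p["t"])@p["R"]
E
python3 - <<'E'
from h import *
for n,(x0,x1,y0,y1) in {"top":(280,410,90,220),"side":(220,345,140,265)}.items():
    im=cv2.imread(f"pics/{n}0.png"); P=cloud(n,np.load(f"{n}0.npy"))
    cv2.imwrite(f"pics/{n}crop.png",cv2.resize(im[y0:y1,x0:x1],None,fx=4.5,fy=4.5,interpolation=cv2.INTER_CUBIC))
    roi=np.zeros((400,640),bool); roi[y0:y1,x0:x1]=1
    plate=roi&(abs(P[...,2]-.03)<.006)&(P[...,0]>.4)
    pts=P[plate][:,:2]; r=cv2.minAreaRect(pts.astype(np.float32)); print(n,"plate",r, cv2.boxPoints(r).round(3).tolist(),plate.sum())
    for nm,lo,hi in (("knob",.243,.262),("handle",.122,.14)):
        m=roi&(P[...,2]>lo)&(P[...,2]<hi)&(im.max(2)<70)
        k,l,s,c=cv2.connectedComponentsWithStats(m.astype(np.uint8))
        for i in range(1,k):
            if s[i,4]>4: print(nm,s[i].tolist(),c[i].round(1),ray(n,c[i],.253 if nm=="knob" else .132).round(4),P[l==i].mean(0).round(4))
E
```

```text
top plate ((0.6460071206092834, -0.05210687220096588), (0.25058823823928833, 0.24976710975170135), 14.552511215209961) [[0.49300000071525574, 0.03700000047683716], [0.5559999942779541, -0.20399999618530273], [0.7990000247955322, -0.1420000046491623], [0.7360000014305115, 0.10000000149011612]] 4622
knob [358, 128, 16, 17, 222] [365.1 136. ] [ 0.65   -0.0924  0.253 ] [ 0.6503 -0.0925  0.252 ]
handle [362, 200, 6, 7, 30] [364.7 203. ] [ 0.4954 -0.1019  0.132 ] [ 0.4957 -0.1021  0.13  ]
side plate ((0.6408309936523438, -0.15460312366485596), (0.5168247818946838, 0.3123227059841156), 85.49531555175781) [[0.4650000035762787, -0.4000000059604645], [0.7760000228881836, -0.42399999499320984], [0.8169999718666077, 0.09099999815225601], [0.5049999952316284, 0.11500000208616257]] 3351
knob [262, 148, 16, 12, 151] [269.2 153.6] [ 0.6521 -0.0853  0.253 ] [ 0.6524 -0.0869  0.2521]
handle [321, 184, 6, 7, 36] [323.5 187. ] [ 0.4993 -0.0981  0.132 ] [ 0.4994 -0.1011  0.1297]
```

View pics/topcrop.png

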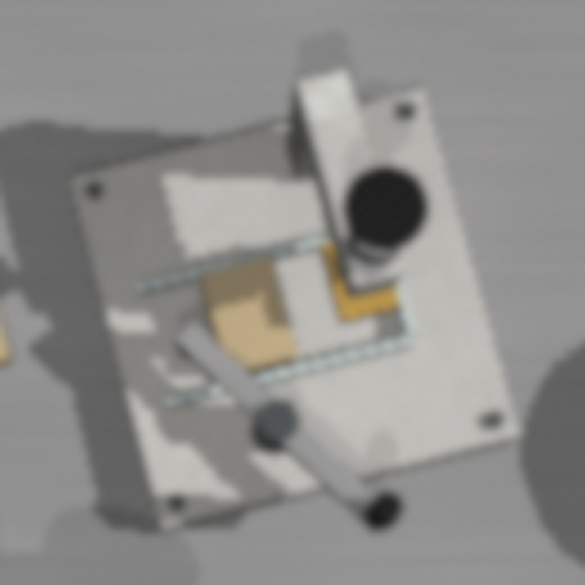

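View pics/sidecrop.png

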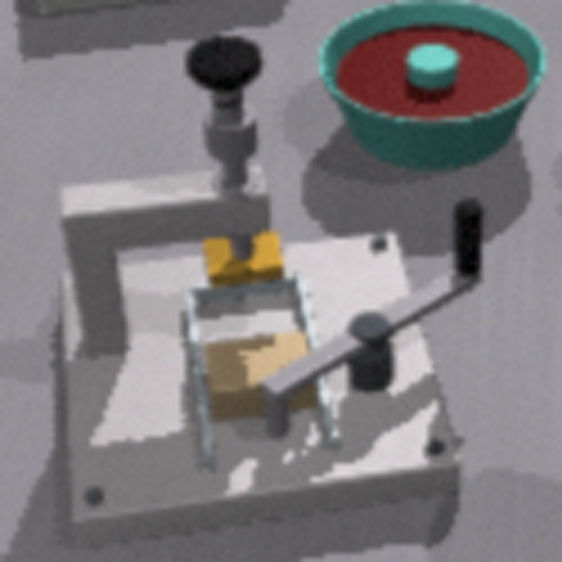

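The plate gives yaw ≈14.5° and a stamp axis at (0.651,-0.092). The knob and the handle agree with that to about 2 mm. The bar waits in the channel, and nothing blocks the way to the handle. Next I'll check IK and move over the handle.

```bash
cat >> h.py <<'E'
YAW=np.radians(14.5); c,s=np.cos(YAW),np.sin(YAW); O=np.array([.6505,-.092])
def W(x,y): return O+np.array([c*x-s*y,s*x+c*y])
PIV=W(-.075,.074)
def pose(th,z,sg,r=.0895):
    """tool at lever angle th, tool y along sg*tangent"""
    a0=np.arctan2(-.046,-.077)+YAW-th
    rad=np.array([np.cos(a0),np.sin(a0)]); t=np.array([rad[1],-rad[0]])*sg
    y=np.r_[t,0]; zz=np.array([0,0,-1.]); R=np.column_stack([np.cross(y,zz),y,zz])
    return np.r_[PIV+r*rad,z],R
E
python3 - <<'E'
from h import *
for sg in (1,-1):
    for th in (0,.6,1.15):
        q=manip.inverse_kinematics(*pose(th,.1,sg)); print(sg,th,None if q is None else np.round(q,2))
print(pose(0,.1,1)[0], manip.get_force(), manip.get_width())
manip.command_gripper(.05,30)
sg=min((1,-1),key=lambda g:max(abs(manip.inverse_kinematics(*pose(t,.1,g))[5]) if manip.inverse_kinematics(*pose(t,.1,g)) is not None else 9 for t in (0,1.15)))
print("sg",sg)
manip.goto(*pose(0,.24,sg)); print(manip.get_clock(),manip.get_ee_pos(),manip.get_force())
im,_=cams.grab_frame("side"); cv2.imwrite("pics/s1.png",im[:,:,::-1])
E
```

```text
1 0 None
1 0.6 [-0.17  0.02  2.16 -0.    0.96 -1.93]
1 1.15 [-0.07  0.02  2.16 -0.    0.96 -1.28]
-1 0 [-0.25  0.08  2.09 -0.    0.97  0.53]
-1 0.6 [-0.17  0.02  2.16 -0.    0.96  1.21]
-1 1.15 [-0.07  0.02  2.16 -0.    0.96  1.86]
[ 0.49646719 -0.10281166  0.1       ] [-0.56113001  0.19186111  0.49772539] 0.08530145233750641
sg -1
3.4583 [ 0.49672786 -0.10217853  0.24002151] [ 0.24498576  0.19373927 -0.33862646]
```

View pics/s1.png

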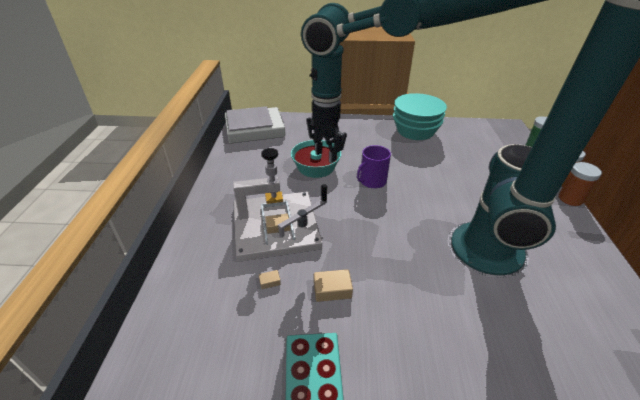

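The gripper (tips near (325,150)) hangs directly above the handle (324,190), and the way down is clear. Next: lower, narrow the fingers around the post, and swing the lever.

```bash
python3 - <<'E'
from h import *
sg=-1
p,R=pose(0,.1,sg); print(manip.line_to(p,R,v=.1,until_force=8),manip.get_force().round(1),manip.get_ee_pos().round(3))
manip.command_gripper(.032); print(manip.get_width(),manip.get_force().round(1))
for th in (.25,.5,.75,.95,1.05,1.1):
    p,R=pose(th,.1,sg); r=manip.line_to(p,R,v=.06,until_force=20)
    print(th,r,manip.get_force().round(1),manip.get_ee_pos().round(4),round(manip.get_clock(),2))
    if r: break
im,_=cams.grab_frame("side"); cv2.imwrite("pics/s2.png",cv2.resize(im[140:270,210:350,::-1],None,fx=4,fy=4,interpolation=cv2.INTER_CUBIC))
E
```

```text
False [-0.  -0.2 -0.9] [ 0.497 -0.103  0.101]
0.032205461539860945 [-0.4  0.1  0.8]
0.25 False [ 2.4 -0.6 -0.4] [ 0.4836 -0.0856  0.1005] 5.9
0.5 False [ 2.9 -2.4  0.5] [ 0.4744 -0.0654  0.1004] 6.42
0.75 False [ 3.9 -3.6  1.1] [ 0.4705 -0.0435  0.1004] 6.95
0.95 False [ 3.5 -5.1  1. ] [ 0.4712 -0.026   0.1002] 7.4
1.05 False [ 2.2 -5.5  1.4] [ 0.4729 -0.0174  0.1001] 7.7
1.1 False [ 1.9 -6.4  1.1] [ 0.474  -0.0132  0.1   ] 7.95
```

View pics/s2.png

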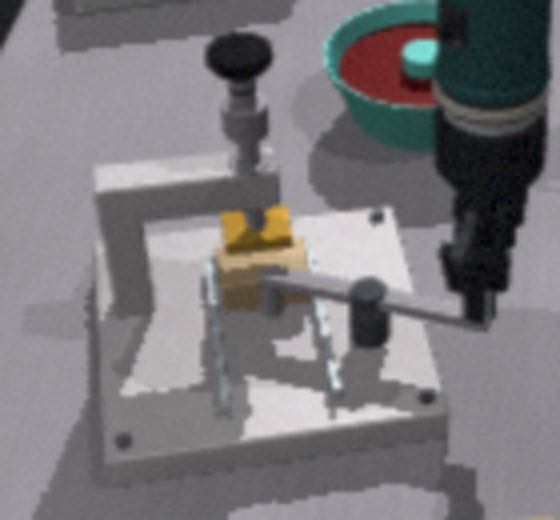

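The bar is nearly under the stamp at (262,270 in the crop), and the lever has not quite reached its stop. I'll push on in small steps until the force jumps, hold, then follow the lever back and release.

```bash
python3 - <<'E'
from h import *
sg=-1
for th in np.arange(1.12,1.27,.02):
    p,R=pose(th,.1,sg); manip.line_to(p,R,v=.03); manip.wait(.1)
    f=manip.get_force(); print(round(th,2),f.round(1))
    if np.linalg.norm(f[:2])>15: break
manip.wait(.3); print(manip.get_clock())
im,_=cams.grab_frame("side"); cv2.imwrite("pics/s3.png",cv2.resize(im[140:270,210:350,::-1],None,fx=4,fy=4,interpolation=cv2.INTER_CUBIC))
E
```

```text
1.12 [ 1.7 -6.9  1.3]
1.14 [ 2.2 -7.2  1.6]
1.16 [  1.3 -10.2   1.8]
1.18 [  1.  -15.4   2. ]
9.7
```

View pics/s3.png

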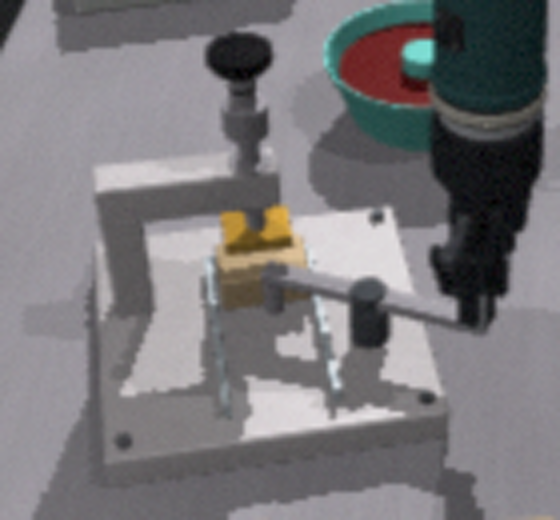

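The force rose to 15 N against the stop, and the bar sits under the stamp at (262,270 in the crop). Next I'll let the lever spring back, then open and lift.

```bash
python3 - <<'E'
from h import *
sg=-1
for th in (1.0,.75,.5,.25,0.):
    p,R=pose(th,.1,sg); manip.line_to(p,R,v=.08)
manip.command_gripper(.05); manip.wait(.4); print(manip.get_force().round(1),manip.get_clock())
p,R=pose(0,.30,sg); manip.line_to(p,R,v=.15)
manip.command_gripper(0.0)
im,d=cams.grab_frame("top"); cv2.imwrite("pics/t4.png",cv2.resize(im[90:225,280:415,::-1],None,fx=4,fy=4,interpolation=cv2.INTER_CUBIC))
im,d=cams.grab_frame("side"); bgr=im[:,:,::-1].copy()
P=cloud("side",d); m=(P[...,2]>.12)&(P[...,2]<.14)&(bgr.max(2)<70)&(np.linalg.norm(P[...,:2]-pose(0,0,1)[0][:2],axis=-1)<.12)
print("handle",P[m].mean(0).round(4),m.sum())
cv2.imwrite("pics/s4.png",cv2.resize(bgr[140:270,210:350],None,fx=4,fy=4,interpolation=cv2.INTER_CUBIC))
for z in (.3,.2): print(manip.inverse_kinematics(np.r_[O,z],R))
print(manip.get_clock())
E
```

```text
[ 0.3  0.2 -0.2] 12.5167
handle [ 0.4995 -0.1006  0.1291] 39
[-1.78408001e-01  2.00295652e-01  1.57051027e+00 -4.44089210e-16
  1.37078673e+00  6.00808128e-01]
[-1.78408001e-01  2.56024341e-01  1.68735045e+00 -4.44089210e-16
  1.19821786e+00  6.00808128e-01]
14.6333
```

View pics/s4.png

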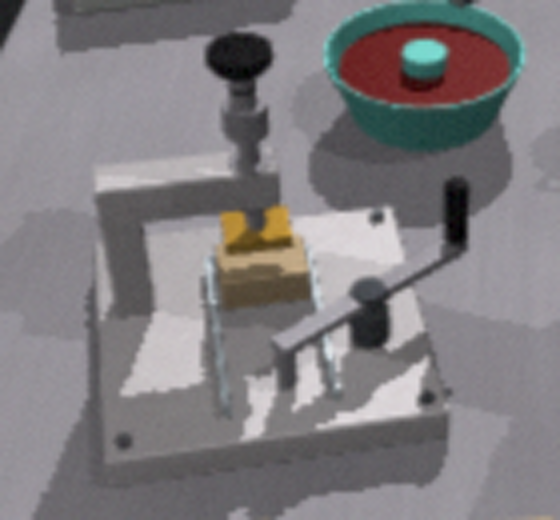

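The lever is back at rest: the handle reads the same as at the start, within 1 mm. The bar is under the stamp. Next I'll press the knob with force feedback.

```bash
python3 - <<'E'
from h import *
K=O
def fz(n=12):
    a=[]
    for _ in range(n): a.append(manip.get_force()[2]); manip.wait(.01)
    return np.mean(a)
manip.line_to(np.r_[K,.30],v=.2); manip.line_to(np.r_[K,.275],v=.1); manip.wait(.2)
f0=fz(); print("f0",f0,manip.get_ee_pos().round(4))
r=manip.line_to(np.r_[K,.245],v=.03,until_force=2.5); z0=manip.get_ee_pos()[2]; print("contact",r,z0,fz()-f0)
zc=z0
for dz in (.01,.019,.023,.026,.029,.032):
    manip.line_to(np.r_[K,z0-dz],v=.03); zc=z0-dz; manip.wait(.08); F=fz()-f0
    print(dz,round(manip.get_ee_pos()[2],4),round(F,2))
    if F>11: break
print(manip.get_clock(), manip.get_force().round(2))
E
```

```text
f0 0.1065733439908007 [ 0.6508 -0.0921  0.2757]
contact True 0.24478161281916996 2.6892202041854825
0.01 0.235 4.16
0.019 0.2279 11.39
18.6417 [-3.27  0.75 10.98]
```

Force against depth follows 1 N/mm, as expected: 11.4 N at z = 0.2279. I'll step to about 15 N and check the line on the stem.

```bash
python3 - <<'E'
from h import *
def fz(n=12):
    a=[]
    for _ in range(n): a.append(manip.get_force()[2]); manip.wait(.01)
    return np.mean(a)
z=.2258
for k in range(6):
    F=fz()-.11; print(round(z,4),round(manip.get_ee_pos()[2],4),round(F,2))
    if F>14.4: break
    z-=min(.0015,(15-F)*.001); manip.line_to(np.r_[O,z],v=.02); manip.wait(.1)
im,d=cams.grab_frame("side"); bgr=im[:,:,::-1]
cv2.imwrite("pics/s5.png",cv2.resize(bgr[130:230,220:320],None,fx=6,fy=6,interpolation=cv2.INTER_CUBIC))
P=cloud("side",d); m=(P[...,2]>.115)&(P[...,2]<.14)&(bgr.max(2)<70)&(np.linalg.norm(P[...,:2]-pose(0,0,1)[0][:2],axis=-1)<.1)
print("handle",P[m].mean(0).round(4),m.sum(),manip.get_clock(),manip.get_force())
E
```

```text
0.2258 0.2279 11.27
0.2243 0.2267 12.42
0.2228 0.2256 13.67
0.2215 0.2246 14.39
0.2209 0.2241 15.14
handle [ 0.4991 -0.1002  0.1274] 44 20.5917 [-5.1076072   1.27744407 15.24784701]
```

View pics/s5.png

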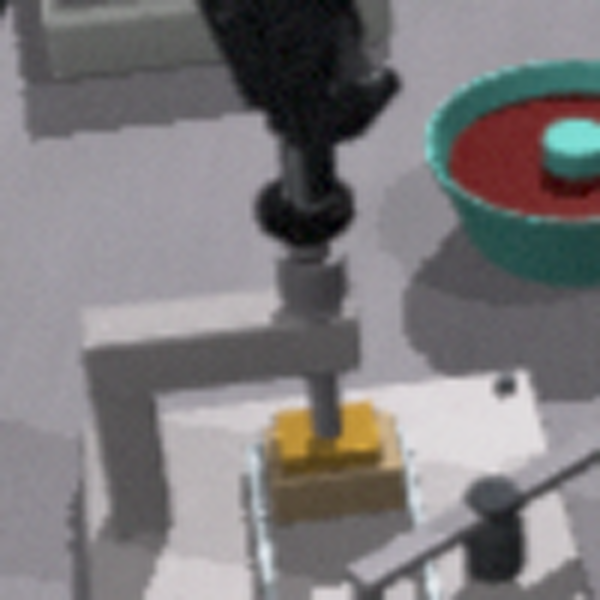

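The fingers press the knob (305,210 in the crop) and the stem is sunk to about its line at the sleeve's rim (310,258). The stamp rests on the flat bar, the lever is at rest, and the push is 15.1 N. Handing in.

```bash
python3 -c "
from workcell import manip
print(manip.get_force()); print(manip.hand_in())"
```

```text
[-5.1076072   1.27744407 15.24784701]
the job is handed in; nothing more can be done
None
```

I fed the bar under the stamp, let the lever spring back to rest, and handed in at about 20.6 s of the 42 s while holding the knob down with about 15 N (about 12 N on the bar); the judge's result was not shown.

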